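# Put the case-press dies back on their rack in order of size

## Task

Put the four loose white press dies back on the four free posts of the wooden die rack so that the row runs in order of size: the largest die and the brass adapter already stand on the two end posts, and the dies must step down one size at a time from the largest die to the smallest, which comes next to the brass adapter. Lower each die over its post until it stands fully home and upright on the board, without dropping it, and leave the largest die and the adapter in their places.

Things in the scene. Friction and masses are not known exactly. Their poses are not given: they have to be found in the camera images.
- die_24: Loose round press die of white nylon, 24 mm in diameter, 28 mm high, standing upright on the green mat (1.5 mm thick): straight sides, a grey line round it, flat top with a small dark dot. Origin: centre of its underside, z up. From below a central blind bore, 18 mm wide and 19 mm deep, fits over a post of the rack. Under 70 g; grip across the diameter, at any yaw.
- die_32: Loose round press die of white nylon, 32 mm in diameter, 28 mm high, standing upright on the green mat (1.5 mm thick): straight sides, a grey line round it, flat top with a small dark dot. Origin: centre of its underside, z up. From below a central blind bore, 18 mm wide and 19 mm deep, fits over a post of the rack. Under 70 g; grip across the diameter, at any yaw.
- die_40: Loose round press die of white nylon, 40 mm in diameter, 28 mm high, standing upright on the green mat (1.5 mm thick): straight sides, a grey line round it, flat top with a small dark dot. Origin: centre of its underside, z up. From below a central blind bore, 18 mm wide and 19 mm deep, fits over a post of the rack. Under 70 g; grip across the diameter, at any yaw.
- die_48: Loose round press die of white nylon, 48 mm in diameter, 28 mm high, standing upright on the green mat (1.5 mm thick): straight sides, a grey line round it, flat top with a small dark dot. Origin: centre of its underside, z up. From below a central blind bore, 18 mm wide and 19 mm deep, fits over a post of the rack. Under 70 g; grip across the diameter, at any yaw.
- die_56: The largest die of the set, white nylon like the others, 56 mm in diameter, 28 mm high; it already stands on one of the two end posts of the rack (which end varies). Loose, held by its weight and the post. Origin: centre of its underside, z up.
- adapter: Brass spindle adapter: knurled collar 30 mm in diameter, 24 mm high, with a 14 mm stub on top (37 mm high in all); it already stands on the end post at the other end from the largest die. Loose. Origin: centre of its underside.
- rack: Fixed beech board 58 (x) by 350 (y, long way) by 14 mm high. Origin: centre of its underside. Six upright steel posts at x = 0, y = -145, -87, -29, 29, 87, 145 mm (the end two taken, four free), 16 mm above the board's top, 10 mm thick, tapered above 7 mm to a 4 mm tip: a die up to 6 mm off-centre slides on and has 4 mm play. Fully home, its underside is 14 mm above the rack's.

How it is judged:
By the outcome, as a careful person would: the job done as asked, in the order asked, and still so for the second after the job is handed in, with the robot touching nothing.
It also fails if it takes over 96 s, if anything falls off the work surface, if the arm or the gripper's body presses on something with over 40 N, if the wrist force passes 120 N, or if a joint passes its speed limit or range.

## Robot

A 6-joint arm with a two-finger parallel gripper is mounted at the origin on a cart in front of the work surface, level with it; the furniture and walls round the work are solid. World frame = base frame: x ahead of the robot, y to its left, z up, the work surface at z = 0. Lengths are in m, angles in rad, forces in N, time in s.
With the tool pointing down it reaches from about 0.35 to 0.85 m from the base axis. Payload 8.1 kg.
Tool frame: the origin (TCP) lies on the centre line of the jaws, within the pads' length; the fingertips stand 17 mm ahead of it and the grasp point (between the pads) lies 2 mm behind it; z points along the fingers, y is the line along which they close (so a half turn about z gives the same grasp; the last joint's range is limited). The gripper opens to 93 mm and grips with 3 to 60 N. Pads are 15 mm wide; open, the fingers measure 128 mm over their backs; the gripper's body (75 mm by 188 mm) begins 65 mm behind the grasp point.
Start: joints at [1.201, 0.13, 1.488, -0, 1.523, -0.085], TCP at [0.169, 0.576, 0.236] pointing down, gripper open.
Joint ranges: [-2.96, 2.96], [-0.89, 2.26], [0.02, 2.5], [-1.34, 4.48], [0, 2.73], [-2.66, 2.66]. Speed limits (rad/s): [2.39, 2.39, 2.79, 3.14, 3.14, 3.14].

## Interface

Orientations are given as a rotation vector (axis times angle).
In Python, from plant import status, eyes, robot gives the robot as it stands. The module is installed in compiled form; this text tells all that it offers.
- The arm moves only by the tool servo_tool, never from a script. Its argument "plan" is text: rows parted by semicolons, each of 4 numbers parted by spaces: the shift along the tool's x, y, z in m, then the turn about the tool's z in degrees. A call has 1 to 12 rows; each row is the pose to reach, as a shift and turn from the pose commanded when the call began, along the tool's axes at that moment; what a row does not reach only later rows make up. A row lasts 1/12 s, in which the tool goes at most 41.7 mm and 7.16 degrees, less where a joint would pass 70% of its speed; a pose out of reach is approached as far as the arm can. A call with a gripper value outside its range is refused whole. "grip" is the closure, from -1 (fully open) to 1 (shut), set as the call begins (left out, the last holds). The fingers move at their own pace and stop on an object; "grip_force" is the grip in N (left out, the last holds). Time passes only in rows, so rows that repeat a pose let the fingers close. It gives the time, the measured TCP pose, the force, the opening and the grip force at its end, in the units of the state.
- status.read_state(): the state, without advancing time (a new reading comes with each control period).
- eyes.read_camera(name): name is "side" or "top" or "wrist"; returns a dict with "image" (384x512x3 uint8, blue, green, red), "fovy" (degrees; the focal length in pixels is half the picture's height over the tangent of half this angle, whatever the lens; pixels are square), "cx", "cy" (the principal point, pixels), "world_from_camera" (4x4, takes a point from camera to world coordinates); the wrist camera has in their place "hand_eye" (4x4, takes a point from camera to tool coordinates, whose origin is the TCP and whose axes are the flange's). Camera axes: x right, y down, z forward; pixel columns grow to the right and rows downward; lengths in m; the calibration is good to about 2 mm. A picture is of the moment at which its call begins: read the wrist's pose just before it. There is no depth.
- robot.close_job(): hands the job in; it is judged then, once.
The state is a dict: "t": time; "q": joint angles; "dq": joint speeds; "joint_torque": joint torques, N m; "tool_pos": TCP position; "orientation": TCP orientation; "force": force on the tool from outside, world axes, zero at the start; "wrist_torque": the same for the moment, N m; "opening": finger opening in m; "gripper_force": force on a finger pad.
Only numpy, scipy, OpenCV 4.12 (cv2) and the standard library are available. Lean on these libraries where they do the work, as an engineer would, in place of code of your own. Each camera call takes 0.05 s, during which the arm holds its last target. There are 200 camera calls.

## Working session

There is one attempt and no reset: what is moved stays moved. The work goes in short steps, Python scripts to look and compute and a tool call to move; the robot and the scene stay as the last step left them, time stands still between calls to the robot, and variables do not carry over. Pictures are saved under pics/ and viewed, at most 14 in all, crops included, and the job is handed in when it is done.

Besides the shell and the picture viewer there is one more tool, called by a JSON object that holds its "method" and its "body", one argument or row to a line. servo_tool: Moves the arm, as the interface text tells. Its arguments: {"type":"object","properties":{"plan":{"type":"string"},"grip":{"type":"number"},"grip_force":{"type":"number"}},"required":["plan"]}

```bash
mkdir -p pics; cat > h.py <<'E'
import numpy as np, cv2
from plant import status, eyes, robot
def cam(n):
    c=eyes.read_camera(n); h,w=c["image"].shape[:2]
    c["f"]=h/2/np.tan(np.radians(c["fovy"])/2); return c
def ray(c,u,v,z,T=None):
    T=c["world_from_camera"] if T is None else T
    d=T[:3,:3]@np.array([(u-c["cx"])/c["f"],(v-c["cy"])/c["f"],1]); o=T[:3,3]
    return o+d*(z-o[2])/d[2]
E
python3 - <<'E'
from h import *
print(status.read_state())
for n in("top","side","wrist"):
    c=cam(n); cv2.imwrite(f"pics/{n}1.png",c["image"]); print(n,{k:v for k,v in c.items() if k!="image"})
E
```

```text
{'t': 0.0, 'q': array([ 1.20058360e+00,  1.31165051e-01,  1.48927377e+00,  1.83945496e-05,
        1.52301896e+00, -8.54039624e-02]), 'dq': array([-0.0025365 ,  0.00053844,  0.00281565, -0.00032963,  0.00093073,
        0.00036715]), 'joint_torque': array([-8.42901250e-05, -5.59843504e+01, -4.91755700e+01,  7.69131398e-02,
        3.54982086e-02, -1.14385659e-04]), 'tool_pos': array([0.16836077, 0.57532644, 0.23458814]), 'orientation': array([-4.45804927e-01, -3.10935610e+00,  2.84712474e-03]), 'force': array([ 0.61290712, -0.1549123 ,  0.24750113]), 'wrist_torque': array([-0.03091896,  0.03063395,  0.00031835]), 'gripper_force': 0.0, 'opening': 0.09274665591503274}
top {'fovy': 57.843090340442735, 'cx': 258.8596235376292, 'cy': 193.78623733034013, 'world_from_camera': array([[ 0.01696957, -0.99436899,  0.10460564,  0.37341613],
       [-0.99951194, -0.01961504, -0.02431316,  0.06294286],
       [ 0.02622809, -0.10414201, -0.99421654,  1.12189349],
       [ 0.        ,  0.        ,  0.        ,  1.        ]]), 'f': np.float64(347.49849076740696)}
side {'fovy': 48.457526707650416, 'cx': 258.5797268953703, 'cy': 196.8785818777923, 'world_from_camera': array([[-0.99890116, -0.00821624,  0.04614082,  0.4448077 ],
       [-0.04622771,  0.33474304, -0.94117485,  1.01501026],
       [-0.0077124 , -0.94227363, -0.33475503,  0.4195117 ],
       [ 0.        ,  0.        ,  0.        ,  1.        ]]), 'f': np.float64(426.6464092254615)}
wrist {'fovy': 71.39756468117838, 'cx': 254.22832518040494, 'cy': 192.12041118191337, 'hand_eye': array([[ 1.49245084e-03, -9.66775110e-01, -2.55624057e-01,
         7.08209805e-02],
       [ 9.99998648e-01,  1.26651287e-03,  1.04847606e-03,
         1.62204605e-04],
       [-6.89889400e-04, -2.55625276e-01,  9.66775694e-01,
        -1.49053340e-01],
       [ 0.00000000e+00,  0.00000000e+00,  0.00000000e+00,
         1.00000000e+00]]), 'f': np.float64(267.2082568331543)}
```

View pics/top1.png

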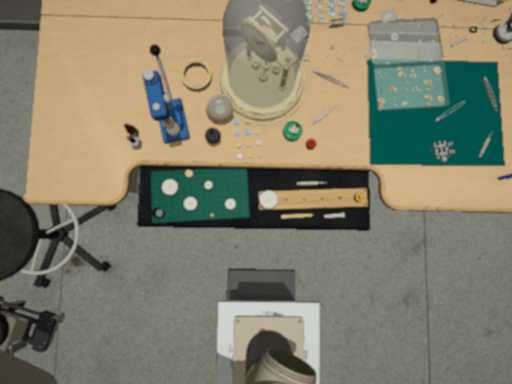

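View pics/side1.png

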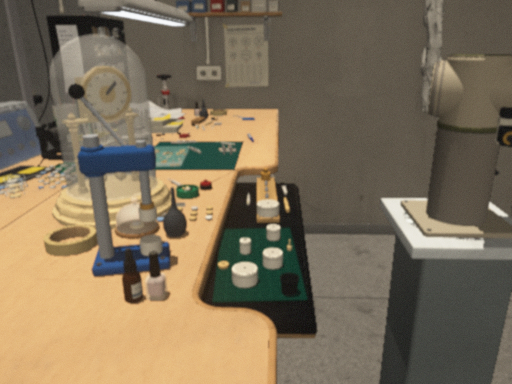

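The top view shows four white dies on the green mat at about (170,187), (209,185), (190,204) and (230,204). The rack runs from the 56 die at (268,200) to the adapter at (361,198). The side view confirms this.

```bash
cat > m.py <<'E'
from h import *
im=cv2.imread("pics/top1.png")
s=cv2.resize(im[160:235,135:375],None,fx=3.3,fy=3.3,interpolation=cv2.INTER_CUBIC); cv2.imwrite("pics/crop.png",s)
c=cam("top"); im=c["image"]
m=(im.min(2)>150).astype(np.uint8); m[:160]=0;m[232:]=0;m[:,:145]=0;m[:,372:]=0
n,l,st,ce=cv2.connectedComponentsWithStats(m)
for i in range(1,n):
    if st[i,4]>15: print(ce[i].round(1),st[i],ray(c,*ce[i],.025).round(4))
for n,p in dict(end56=(268,200),adap=(361,198),r1=(258,190),r2=(258,211),r3=(368,188),r4=(368,208)).items(): print(n,ray(c,*p,.014).round(3))
E
python3 m.py
```

```text
[169.3 186.5] [162 180  15  14 176] [0.5064 0.3197 0.025 ]
[208.  184.5] [205 181   7   8  46] [0.5153 0.1979 0.025 ]
[308.8 182.6] [301 182  16   2  25] [ 0.5279 -0.123   0.025 ]
[268.2 199. ] [260 191  18  17 252] [0.4727 0.0061 0.025 ]
[189.9 202.9] [184 197  13  13 131] [0.4556 0.2527 0.025 ]
[229.8 203.5] [225 199  10  10  82] [0.4562 0.1275 0.025 ]
[334.4 214.9] [325 213  19   4  40] [ 0.4261 -0.2047  0.025 ]
end56 [0.471 0.006 0.014]
adap [ 0.483 -0.294  0.014]
r1 [0.502 0.039 0.014]
r2 [0.435 0.038 0.014]
r3 [ 0.516 -0.317  0.014]
r4 [ 0.451 -0.316  0.014]
```

View pics/crop.png

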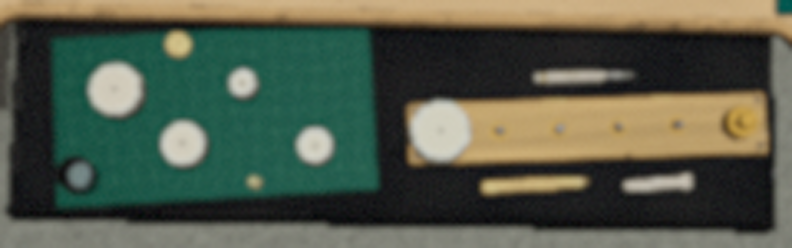

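View pics/wrist1.png

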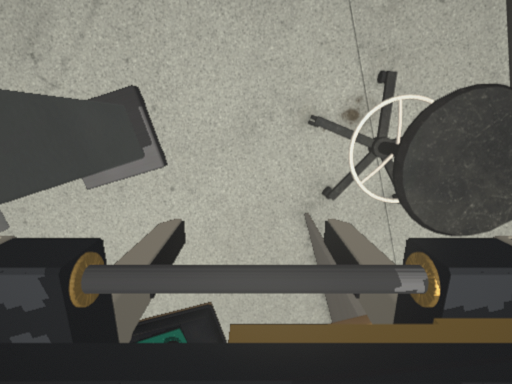

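The areas give the sizes: 48 at (169,186), 40 at (190,203), 32 at (230,203) and 24 at (208,184). In the crop the four free posts show as dark dots between the 56 die and the adapter. Next I'll check how high the bench stands behind the tray.

```bash
python3 - <<'E'
from h import *
t=cam("top"); s=cam("side"); Ti=np.linalg.inv(s["world_from_camera"])
im=s["image"].copy(); cols=[(0,0,255),(0,255,255),(255,0,255),(255,255,0)]
def pj(p):
    q=Ti[:3,:3]@p+Ti[:3,3]; return s["f"]*q[:2]/q[2]+[s["cx"],s["cy"]]
S=lambda p:tuple(int(a) for a in (p-[150,150])*4)
im=cv2.resize(im[150:290+60,150:350],None,fx=4,fy=4)[:, :800]
for z,c in zip((0,.03,.06,.1),cols):
    for p in [(115,203),(128,190),(132,175),(138,167),(200,167),(260,167),(300,167),(370,167)]:
        w=ray(t,*p,z); cv2.circle(im,S(pj(w)),5,c,2)
        if z in(0,.06): print(z,p,w.round(3))
im=cv2.resize(im,None,fx=.75,fy=.75)
cv2.imwrite("pics/side2.png",im)
E
```

```text
0 (115, 203) [0.453 0.496 0.   ]
0 (128, 190) [0.495 0.457 0.   ]
0 (132, 175) [0.544 0.447 0.   ]
0 (138, 167) [0.571 0.429 0.   ]
0 (200, 167) [0.575 0.229 0.   ]
0 (260, 167) [0.58  0.033 0.   ]
0 (300, 167) [ 0.583 -0.098  0.   ]
0 (370, 167) [ 0.588 -0.33   0.   ]
0.06 (115, 203) [0.448 0.473 0.06 ]
0.06 (128, 190) [0.489 0.436 0.06 ]
0.06 (132, 175) [0.535 0.426 0.06 ]
0.06 (138, 167) [0.56 0.41 0.06]
0.06 (200, 167) [0.565 0.22  0.06 ]
0.06 (260, 167) [0.569 0.035 0.06 ]
0.06 (300, 167) [ 0.571 -0.09   0.06 ]
0.06 (370, 167) [ 0.576 -0.309  0.06 ]
```

View pics/side2.png

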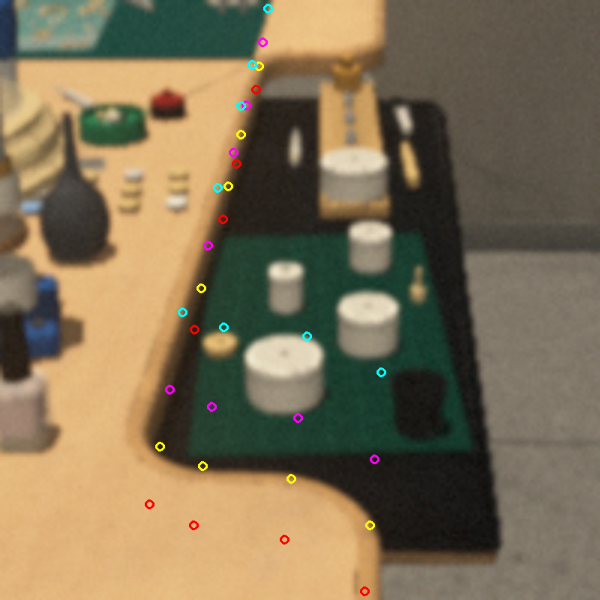

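The yellow (z = 0.03) marks fit the bench edge, so the bench is about 30 mm above the tray at x ≈ 0.57, which leaves enough clearance. I'll turn the gripper to close along world x, then look with the wrist camera.

{"method": "servo_tool", "body": {
  "plan": "-0.01 -0.008 0 3;-0.035 -0.028 0 10;-0.066 -0.053 0 17;-0.097 -0.078 0 24;-0.128 -0.103 0 31;-0.159 -0.128 0 38;-0.19 -0.153 0 45;-0.221 -0.178 0 52;-0.252 -0.203 0 59;-0.283 -0.227 0 66;-0.314 -0.252 0 73;-0.34 -0.273 0 73.7",
  "grip": -1
}}

```text
t: 1.3
tool_pos: [0.4192, 0.216, 0.2359]
orientation: [2.231, 2.211, 0.001]
force: [-0.2, -0.2, 0.2]
opening: 0.093
gripper_force: 0.0
```

```bash
python3 -c "
from h import *
s=status.read_state();print(s['t'],s['q'],s['tool_pos'],s['orientation'],s['force'])"
```

```text
1.3 [ 3.67383515e-01 -2.24678001e-01  1.83162619e+00 -4.39623835e-04
  1.53387282e+00  3.76084234e-01] [0.4192378  0.21603739 0.23590431] [2.23056069e+00 2.21127266e+00 8.32270091e-04] [-0.2443684  -0.1666093   0.16153251]
```

{"method": "servo_tool", "body": {
  "plan": "-0.02 0.012 0 0;-0.05 0.03 0 0;-0.08 0.048 0 0;-0.1 0.06 0 0;-0.1 0.06 0 0;-0.1 0.06 0 0"
}}

```text
t: 1.8
tool_pos: [0.4784, 0.1173, 0.2355]
orientation: [-2.225, -2.218, 0.0]
force: [0.5, 1.0, 0.2]
opening: 0.0929
gripper_force: 0.0
```

```bash
cat >> h.py <<'E'
from scipy.spatial.transform import Rotation as R
def wcam():
    s=status.read_state(); c=cam("wrist"); T=np.eye(4)
    T[:3,:3]=R.from_rotvec(s["orientation"]).as_matrix(); T[:3,3]=s["tool_pos"]
    c["world_from_camera"]=T@c["hand_eye"]; return c,s
def topface(c,p,r,z=.0295,show=None):
    "fit top-rim circle of radius r at height z near world p: maximise white/non-white edge contrast"
    from scipy.optimize import minimize
    Ti=np.linalg.inv(c["world_from_camera"]); g=cv2.GaussianBlur(c["image"].min(2).astype(np.float32),(3,3),0)
    a=np.linspace(0,2*np.pi,90,endpoint=False)
    def smp(p,r):
        w=np.c_[p[0]+r*np.cos(a),p[1]+r*np.sin(a),np.full(90,z)]; q=w@Ti[:3,:3].T+Ti[:3,3]
        m=(c["f"]*q[:,:2]/q[:,2:]+[c["cx"],c["cy"]]).astype(np.float32)
        return cv2.remap(g,m[:,0].copy(),m[:,1].copy(),cv2.INTER_LINEAR).ravel(),m
    cost=lambda p:-(smp(p,r-.0025)[0]-smp(p,r+.0025)[0]).mean()
    G=[(cost((p[0]+i*.002,p[1]+j*.002)),p[0]+i*.002,p[1]+j*.002) for i in range(-6,7) for j in range(-6,7)]
    b=min(G); o=minimize(cost,b[1:],method="Nelder-Mead",options=dict(initial_simplex=[b[1:],(b[1]+.001,b[2]),(b[1],b[2]+.001)],xatol=1e-4))
    return o.x,o.fun,smp(o.x,r)[1]
E
cat > l.py <<'E'
from h import *
c,s=wcam(); print(s["tool_pos"],s["orientation"]); v=c["image"].copy()
for n,p,r in ((48,(.506,.320),.024),(40,(.456,.252),.020),(32,(.456,.127),.016),(24,(.515,.198),.012)):
    x,f,m=topface(c,p,r); print(n,x.round(4),f)
    for k in m.astype(int): cv2.circle(v,tuple(int(t) for t in k),0,(0,0,255),-1)
cv2.imwrite("pics/w2.png",v)
E
python3 l.py
```

```text
[0.47840802 0.11734222 0.23549286] [-2.22457877e+00 -2.21772729e+00  3.00991679e-04]
48 [0.5056 0.3185] -93.83129119873047
40 [0.4551 0.2525] -178.83433532714844
32 [0.4556 0.1283] -97.9837875366211
24 [0.5141 0.1984] -176.8464813232422
```

View pics/w2.png

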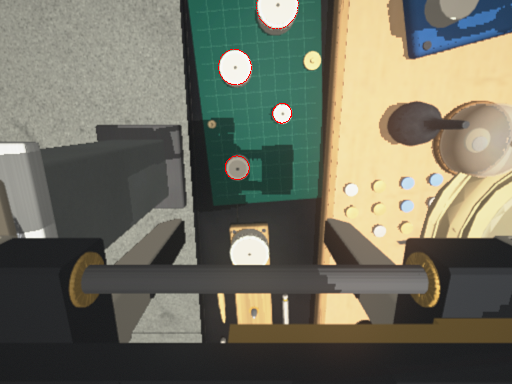

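The rim fits sit on the dies. Next, the rack.

{"method": "servo_tool", "body": {
  "plan": "-0.02 0 0 0;-0.06 0 0 0;-0.1 0 0 0;-0.14 0 0 0;-0.18 0 0 0;-0.22 0 0 0;-0.26 0 0 0;-0.29 0 0 0;-0.3 0 0 0;-0.3 0 0 0;-0.3 0 0 0"
}}

```text
t: 2.77
tool_pos: [0.4781, -0.1804, 0.2355]
orientation: [-2.221, -2.221, -0.001]
force: [-0.6, -0.2, -0.2]
opening: 0.0929
gripper_force: 0.0
```

```bash
python3 - <<'E'
from h import *
c,s=wcam(); print(s["tool_pos"]); np.savez("r.npz",T=c["world_from_camera"])
cv2.imwrite("pics/w3full.png",c["image"])
print("56",topface(c,(.473,.006),.028,.042)[:2], topface(cam("top"),(.473,.006),.028,.042)[:2])
cv2.imwrite("pics/w3.png",cv2.resize(c["image"][0:300,180:330],None,fx=2,fy=2,interpolation=cv2.INTER_CUBIC))
E
```

```text
[ 0.47813512 -0.18041012  0.23552201]
56 (array([0.47057709, 0.00816454]), np.float64(-115.29571533203125)) (array([0.47148146, 0.00813052]), np.float64(-60.172603607177734))
```

View pics/w3.png

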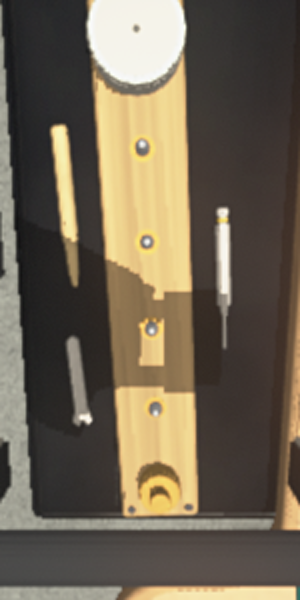

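The posts show at crop pixels (142,146), (147,241), (151.5,328) and (155,408), the 56 die's dot at (136,28), and the adapter's stub top at (160,494).

```bash
python3 - <<'E'
from h import *
c=cam("wrist"); T=np.load("r.npz")["T"]
P=[ray(c,180+u/2,v/2,z,T)[:2] for u,v,z in ((136,28,.042),(142,145,.029),(147,240,.029),(151.5,327,.029),(155,407,.029),(160,494,.051))]
P=np.array(P); print(P.round(4))
y=np.array([1,2,3,4])*.058
d=(P[4]-P[1])/np.linalg.norm(P[4]-P[1]); A=P.mean(0)
d=np.linalg.svd(P-A)[2][0]; d*=-np.sign(d[1]); k=(np.arange(6)-2.5)*.058
print(d,(A+np.outer(k,d)).round(4))
E
```

```text
[[ 0.4709  0.0081]
 [ 0.474  -0.0508]
 [ 0.4771 -0.1073]
 [ 0.4802 -0.1635]
 [ 0.4828 -0.2195]
 [ 0.4862 -0.2747]]
[ 0.05332156 -0.99857739] [[ 0.4708  0.0102]
 [ 0.4739 -0.0477]
 [ 0.477  -0.1057]
 [ 0.4801 -0.1636]
 [ 0.4832 -0.2215]
 [ 0.4863 -0.2794]]
```

```bash
python3 - <<'E'
from h import *
c=cam("top")
for u,v,z in ((440,130,.042),(499,130,.026),(559,129,.026),(618,127,.026),(677,125,.026),(739,122,.045)):
    print(ray(c,135+(u+.5)/3.3-.5,160+(v+.5)/3.3-.5,z)[:2].round(4))
E
```

```text
[0.4711 0.0078]
[ 0.4736 -0.0499]
[ 0.4757 -0.1078]
[ 0.4788 -0.1649]
[ 0.4818 -0.2221]
[ 0.484  -0.2766]
```

The two cameras agree to about 1.5 mm on the posts: (0.474,-0.0495), (0.4765,-0.107), (0.479,-0.1645) and (0.482,-0.222). I'll start with die 48.

{"method": "servo_tool", "body": {
  "plan": "0.03 0.002 0 0;0.07 0.004 0.01 0;0.11 0.006 0.02 0;0.15 0.008 0.03 0;0.19 0.01 0.04 0;0.23 0.013 0.05 0;0.27 0.016 0.06 0;0.31 0.019 0.07 0;0.35 0.022 0.08 0;0.39 0.025 0.08 0;0.43 0.0275 0.08 0;0.47 0.0275 0.08 0",
  "grip": -0.46,
  "grip_force": 15
}}

```text
t: 3.97
tool_pos: [0.5046, 0.2915, 0.1555]
orientation: [-2.22, -2.223, -0.0]
force: [1.2, -0.1, -0.4]
opening: 0.0682
gripper_force: 0.0
```

{"method": "servo_tool", "body": {
  "plan": "0.02 0 0.01 0;0.029 0 0.03 0;0.029 0 0.05 0;0.029 0 0.06 0;0.029 0 0.06 0;0.029 0 0.06 0;0.029 0 0.06 0"
}}

```text
t: 4.55
tool_pos: [0.5062, 0.3175, 0.097]
orientation: [2.222, 2.221, 0.002]
force: [-0.5, -0.4, 0.8]
opening: 0.0676
gripper_force: 0.0
```

{"method": "servo_tool", "body": {
  "plan": "0.001 0 0.02 0;0.001 0 0.04 0;0.001 0 0.055 0;0.001 0 0.065 0;0.001 0 0.071 0;0.001 0 0.073 0;0.001 0 0.073 0;0.001 0 0.073 0;0.001 0 0.073 0"
}}

```text
t: 5.3
tool_pos: [0.5066, 0.3187, 0.0239]
orientation: [2.221, 2.221, 0.003]
force: [-0.3, -0.8, -0.3]
opening: 0.068
gripper_force: 0.0
```

{"method": "servo_tool", "body": {
  "plan": "0 0 0 0;0 0 0 0;0 0 0 0;0 0 0 0;0 0 0 0;0 0 0 0;0 0 0 0",
  "grip": 1,
  "grip_force": 15
}}

```text
t: 5.88
tool_pos: [0.5058, 0.3184, 0.0229]
orientation: [2.222, 2.221, 0.001]
force: [0.2, -0.2, 3.0]
opening: 0.0475
gripper_force: 15.0
```

{"method": "servo_tool", "body": {
  "plan": "0 0 -0.02 0;0 0 -0.05 0;-0.01 0 -0.08 0;-0.04 -0.004 -0.09 0;-0.08 -0.008 -0.09 0;-0.12 -0.012 -0.09 0;-0.16 -0.016 -0.09 0;-0.2 -0.02 -0.09 0;-0.24 -0.024 -0.09 0;-0.28 -0.028 -0.09 0;-0.32 -0.032 -0.09 0;-0.35 -0.032 -0.09 0"
}}

```text
t: 6.88
tool_pos: [0.4725, -0.0343, 0.1125]
orientation: [2.222, 2.22, -0.001]
force: [0.1, -0.6, 0.7]
opening: 0.0475
gripper_force: 15.0
```

{"method": "servo_tool", "body": {
  "plan": "-0.01 0 0.01 0;-0.018 0 0.02 0;-0.018 0 0.025 0;-0.018 0 0.025 0;-0.018 0 0.025 0;-0.018 0 0.025 0"
}}

```text
t: 7.38
tool_pos: [0.4736, -0.0484, 0.0875]
orientation: [-2.219, -2.223, 0.0]
force: [-0.9, -0.2, -0.3]
opening: 0.0474
gripper_force: 15.0
```

```bash
python3 - <<'E'
from h import *
c,s=wcam(); print(s["tool_pos"]); cv2.imwrite("pics/w4.png",c["image"])
cv2.imwrite("pics/s4.png",cv2.resize(cam("side")["image"][160:230,230:310],None,fx=6,fy=6,interpolation=cv2.INTER_CUBIC))
E
```

```text
[ 0.47364014 -0.0484138   0.08752345]
```

View pics/w4.png

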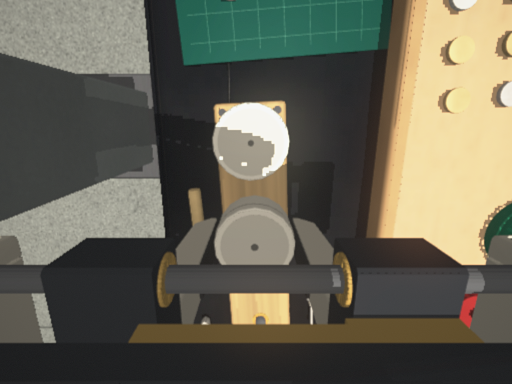

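The held die's dot is at (254,247) and the 56 die's dot at (251,142).

```bash
python3 - <<'E'
from h import *
c,s=wcam()
print(ray(c,254,247,.0941),ray(c,251,142.5,.042), topface(c,(.471,.008),.028,.042)[0], topface(c,(.474,-.048),.024,.0941)[0])
E
```

```text
[ 0.47382484 -0.04872051  0.0941    ] [0.47150562 0.00764534 0.042     ] [0.47063368 0.00841749] [ 0.47394795 -0.04873763]
```

{"method": "servo_tool", "body": {
  "plan": "-0.0015 0 0.008 0;-0.0015 0 0.016 0;-0.0015 0 0.024 0;-0.0015 0 0.03 0;-0.0015 0 0.035 0;-0.0015 0 0.039 0;-0.0015 0 0.043 0;-0.0015 0 0.046 0;-0.0015 0 0.049 0;-0.0015 0 0.051 0;-0.0015 0 0.052 0;-0.0015 0 0.052 0"
}}

```text
t: 8.53
tool_pos: [0.4736, -0.0512, 0.0356]
orientation: [2.222, 2.221, -0.0]
force: [-0.1, -0.8, 0.3]
opening: 0.0475
gripper_force: 15.0
```

{"method": "servo_tool", "body": {
  "plan": "0 0 0.001 0;0 0 0.0015 0;0 0 0.0015 0"
}}

```text
t: 8.78
tool_pos: [0.4738, -0.0513, 0.0353]
orientation: [2.222, 2.221, 0.0]
force: [-5.6, 0.7, 10.0]
opening: 0.0472
gripper_force: 15.0
```

{"method": "servo_tool", "body": {
  "plan": "0 0 0 0;0 0 0 0;0 0 0 0;0 0 0 0;0 0 -0.015 0;0 0 -0.04 0;0 0 -0.065 0;0 0 -0.065 0;0.03 -0.002 -0.065 0;0.07 -0.006 -0.065 0;0.11 -0.01 -0.065 0;0.15 -0.014 -0.065 0",
  "grip": -0.33
}}

```text
t: 9.78
tool_pos: [0.4592, 0.1, 0.0989]
orientation: [2.223, 2.219, 0.0]
force: [0.9, 0.2, -0.2]
opening: 0.0615
gripper_force: 0.0
```

{"method": "servo_tool", "body": {
  "plan": "0.04 -0.004 0 0;0.08 -0.004 0 0;0.12 -0.004 0 0;0.145 -0.004 0.01 0;0.154 -0.004 0.03 0;0.154 -0.004 0.045 0;0.154 -0.004 0.045 0;0.154 -0.004 0.045 0;0.154 -0.004 0.045 0"
}}

```text
t: 10.53
tool_pos: [0.456, 0.2526, 0.0547]
orientation: [2.222, 2.22, 0.0]
force: [0.4, -0.2, 0.3]
opening: 0.0618
gripper_force: 0.0
```

{"method": "servo_tool", "body": {
  "plan": "0 -0.001 0.012 0;0 -0.001 0.022 0;0 -0.001 0.028 0;0 -0.001 0.0307 0;0 -0.001 0.0307 0;0 -0.001 0.0307 0;0 -0.001 0.0307 0"
}}

```text
t: 11.12
tool_pos: [0.4549, 0.2529, 0.0237]
orientation: [2.222, 2.221, 0.001]
force: [0.0, 0.3, -0.1]
opening: 0.0619
gripper_force: 0.0
```

{"method": "servo_tool", "body": {
  "plan": "0 0 0 0;0 0 0 0;0 0 0 0;0 0 0 0;0 0 0 0;0 0 0 0;0 0 0 0",
  "grip": 1
}}

```text
t: 11.7
tool_pos: [0.4548, 0.2529, 0.0236]
orientation: [2.222, 2.221, 0.0]
force: [-1.0, 0.4, 2.4]
opening: 0.0397
gripper_force: 15.0
```

{"method": "servo_tool", "body": {
  "plan": "0 0 -0.02 0;0 0 -0.05 0;-0.01 0 -0.07 0;-0.04 0.002 -0.08 0;-0.08 0.005 -0.08 0;-0.12 0.008 -0.08 0;-0.16 0.011 -0.08 0;-0.2 0.014 -0.08 0;-0.24 0.017 -0.08 0;-0.28 0.02 -0.08 0;-0.32 0.022 -0.08 0;-0.35 0.022 -0.08 0"
}}

```text
t: 12.7
tool_pos: [0.4764, -0.1002, 0.1036]
orientation: [2.222, 2.219, -0.0]
force: [0.8, 0.0, -0.3]
opening: 0.0397
gripper_force: 15.0
```

{"method": "servo_tool", "body": {
  "plan": "-0.008 0 0.005 0;-0.0105 0 0.015 0;-0.0105 0 0.02 0;-0.0105 0 0.02 0;-0.0105 0 0.02 0;-0.0105 0 0.02 0"
}}

```text
t: 13.2
tool_pos: [0.4765, -0.1064, 0.0833]
orientation: [-2.219, -2.223, 0.0]
force: [0.8, 1.0, 0.3]
opening: 0.0399
gripper_force: 15.0
```

```bash
python3 - <<'E'
from h import *
c,s=wcam(); print(s["tool_pos"]); z=s["tool_pos"][2]
print(topface(c,(.474,-.05),.024,.042)[:2], topface(c,s["tool_pos"],.020,z+.0059)[:2])
cv2.imwrite("pics/w5.png",c["image"])
E
```

```text
[ 0.47650991 -0.10637359  0.08325674]
(array([ 0.47396531, -0.0505273 ]), np.float64(-97.37770080566406)) (array([ 0.47668291, -0.10661876]), np.float64(-57.945377349853516))
```

View pics/w5.png

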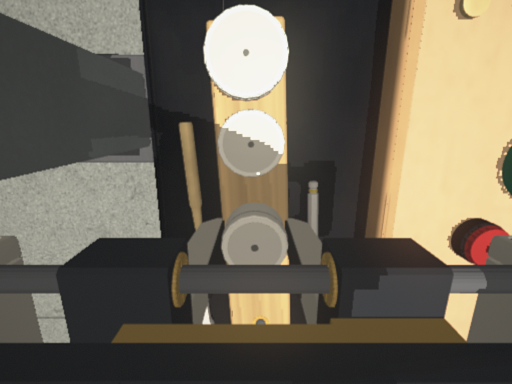

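The 48 die stands home beside the 56: dots at (251,144) and (246,52). The held 40 is centred at (254,247).

{"method": "servo_tool", "body": {
  "plan": "-0.0015 0 0.008 0;-0.0015 0 0.016 0;-0.0015 0 0.023 0;-0.0015 0 0.029 0;-0.0015 0 0.034 0;-0.0015 0 0.038 0;-0.0015 0 0.041 0;-0.0015 0 0.044 0;-0.0015 0 0.046 0;-0.0015 0 0.0473 0;-0.0015 0 0.048 0;-0.0015 0 0.0485 0"
}}

```text
t: 14.25
tool_pos: [0.4766, -0.1093, 0.036]
orientation: [-2.222, -2.221, 0.0]
force: [-8.3, 2.5, 16.9]
opening: 0.0399
gripper_force: 15.0
```

{"method": "servo_tool", "body": {
  "plan": "0 0 -0.001 0;0 0 -0.001 0;0 0 -0.001 0;0 0 -0.001 0;0 0 -0.015 0;0 0 -0.04 0;0 0 -0.065 0;0 0 -0.065 0;0.03 -0.002 -0.065 0;0.07 -0.006 -0.065 0;0.11 -0.01 -0.065 0;0.15 -0.014 -0.065 0",
  "grip": -0.16
}}

```text
t: 15.25
tool_pos: [0.4621, 0.042, 0.0996]
orientation: [2.223, 2.219, 0.0]
force: [0.1, 0.0, -0.7]
opening: 0.0538
gripper_force: 0.0
```

{"method": "servo_tool", "body": {
  "plan": "0.04 -0.004 0 0;0.07 -0.007 0 0;0.085 -0.007 0.01 0;0.0875 -0.007 0.03 0;0.0875 -0.007 0.045 0;0.0875 -0.007 0.045 0;0.0875 -0.007 0.045 0;0.0875 -0.007 0.045 0"
}}

```text
t: 15.92
tool_pos: [0.456, 0.1281, 0.0555]
orientation: [2.222, 2.22, 0.0]
force: [0.5, -0.2, -0.5]
opening: 0.054
gripper_force: 0.0
```

{"method": "servo_tool", "body": {
  "plan": "0 0 0.012 0;0 0 0.022 0;0 0 0.028 0;0 0 0.0315 0;0 0 0.0315 0;0 0 0.0315 0;0 0 0.0315 0"
}}

```text
t: 16.5
tool_pos: [0.456, 0.1283, 0.0239]
orientation: [2.222, 2.221, 0.001]
force: [-0.3, -1.0, 0.2]
opening: 0.0543
gripper_force: 0.0
```

{"method": "servo_tool", "body": {
  "plan": "0 0 0 0;0 0 0 0;0 0 0 0;0 0 0 0;0 0 0 0;0 0 0 0;0 0 0 0",
  "grip": 1
}}

```text
t: 17.08
tool_pos: [0.4558, 0.1283, 0.0236]
orientation: [2.222, 2.221, 0.0]
force: [-0.5, 0.1, 2.4]
opening: 0.0317
gripper_force: 15.0
```

{"method": "servo_tool", "body": {
  "plan": "0 0 -0.02 0;0 0 -0.05 0;-0.01 0 -0.07 0;-0.04 0.003 -0.08 0;-0.08 0.006 -0.08 0;-0.12 0.009 -0.08 0;-0.16 0.013 -0.08 0;-0.2 0.017 -0.08 0;-0.24 0.021 -0.08 0;-0.27 0.0237 -0.08 0;-0.285 0.0237 -0.08 0;-0.293 0.0237 -0.08 0"
}}

```text
t: 18.08
tool_pos: [0.479, -0.1671, 0.1033]
orientation: [2.225, 2.218, -0.001]
force: [0.2, -0.3, -0.1]
opening: 0.032
gripper_force: 15.0
```

{"method": "servo_tool", "body": {
  "plan": "0 0 0.005 0;0 0 0.015 0;0 0 0.02 0;0 0 0.02 0;0 0 0.02 0;0 0 0.02 0"
}}

```text
t: 18.58
tool_pos: [0.4793, -0.1638, 0.0833]
orientation: [-2.22, -2.222, 0.0]
force: [-0.4, -0.3, 0.3]
opening: 0.0319
gripper_force: 15.0
```

```bash
python3 - <<'E'
from h import *
c,s=wcam(); print(s["tool_pos"]); z=s["tool_pos"][2]
print(topface(c,(.476,-.108),.020,.042)[:2], topface(c,s["tool_pos"],.016,z+.0059)[:2])
E
```

```text
[ 0.47925485 -0.16382628  0.08330615]
(array([ 0.47640752, -0.10926089]), np.float64(-81.6614761352539)) (array([ 0.47938301, -0.16439206]), np.float64(-62.99979782104492))
```

{"method": "servo_tool", "body": {
  "plan": "-0.001 0 0.008 0;-0.001 0 0.016 0;-0.001 0 0.023 0;-0.001 0 0.029 0;-0.001 0 0.034 0;-0.001 0 0.038 0;-0.001 0 0.041 0;-0.001 0 0.044 0;-0.001 0 0.046 0;-0.001 0 0.0473 0;-0.001 0 0.048 0;-0.001 0 0.0485 0"
}}

```text
t: 19.63
tool_pos: [0.4793, -0.1658, 0.036]
orientation: [-2.222, -2.221, 0.0]
force: [-6.8, 3.5, 15.9]
opening: 0.0319
gripper_force: 15.0
```

{"method": "servo_tool", "body": {
  "plan": "0 0 -0.001 0;0 0 -0.001 0;0 0 -0.001 0;0 0 -0.001 0;0 0 -0.015 0;0 0 -0.04 0;0 0 -0.065 0;0 0 -0.065 0;0.03 0.002 -0.065 0;0.07 0.006 -0.065 0;0.11 0.01 -0.065 0;0.15 0.015 -0.065 0",
  "grip": 0.01
}}

```text
t: 20.63
tool_pos: [0.494, -0.0144, 0.0996]
orientation: [2.223, 2.219, 0.0]
force: [0.9, -0.8, 0.3]
opening: 0.0459
gripper_force: 0.0
```

{"method": "servo_tool", "body": {
  "plan": "0.04 0.005 0 0;0.08 0.01 0 0;0.12 0.015 0 0;0.16 0.02 0 0;0.195 0.02 0 0;0.2135 0.02 0.015 0;0.2135 0.02 0.035 0;0.2135 0.02 0.045 0;0.2135 0.02 0.045 0;0.2135 0.02 0.045 0;0.2135 0.02 0.045 0"
}}

```text
t: 21.55
tool_pos: [0.5149, 0.1971, 0.0556]
orientation: [2.223, 2.219, 0.001]
force: [1.1, -0.1, 0.4]
opening: 0.0458
gripper_force: 0.0
```

{"method": "servo_tool", "body": {
  "plan": "0.0005 -0.0005 0.012 0;0.0005 -0.0005 0.022 0;0.0005 -0.0005 0.028 0;0.0005 -0.0005 0.0315 0;0.0005 -0.0005 0.0315 0;0.0005 -0.0005 0.0315 0;0.0005 -0.0005 0.0315 0"
}}

```text
t: 22.13
tool_pos: [0.5141, 0.1984, 0.0237]
orientation: [2.222, 2.221, 0.001]
force: [-1.4, -1.0, 0.2]
opening: 0.0462
gripper_force: 0.0
```

{"method": "servo_tool", "body": {
  "plan": "0 0 0 0;0 0 0 0;0 0 0 0;0 0 0 0;0 0 0 0;0 0 0 0;0 0 0 0",
  "grip": 1
}}

```text
t: 22.72
tool_pos: [0.514, 0.1984, 0.0237]
orientation: [2.222, 2.221, 0.001]
force: [-0.9, 0.8, 1.1]
opening: 0.0241
gripper_force: 15.0
```

{"method": "servo_tool", "body": {
  "plan": "0 0 -0.02 0;0 0 -0.05 0;-0.01 0 -0.07 0;-0.04 -0.003 -0.08 0;-0.08 -0.006 -0.08 0;-0.12 -0.009 -0.08 0;-0.16 -0.012 -0.08 0;-0.2 -0.015 -0.08 0;-0.24 -0.018 -0.08 0;-0.28 -0.021 -0.08 0;-0.32 -0.024 -0.08 0;-0.36 -0.027 -0.08 0"
}}

```text
t: 23.72
tool_pos: [0.4861, -0.1636, 0.1035]
orientation: [2.222, 2.221, 0.0]
force: [0.2, 0.7, -0.3]
opening: 0.0241
gripper_force: 15.0
```

{"method": "servo_tool", "body": {
  "plan": "-0.035 -0.005 0 0;-0.055 -0.005 0.005 0;-0.061 -0.005 0.015 0;-0.061 -0.005 0.02 0;-0.061 -0.005 0.02 0;-0.061 -0.005 0.02 0;-0.061 -0.005 0.02 0"
}}

```text
t: 24.3
tool_pos: [0.4819, -0.2212, 0.0833]
orientation: [-2.219, -2.223, -0.0]
force: [0.3, 0.5, 0.4]
opening: 0.024
gripper_force: 15.0
```

```bash
python3 - <<'E'
from h import *
c,s=wcam(); print(s["tool_pos"]); z=s["tool_pos"][2]
print(topface(c,(.479,-.165),.016,.042)[:2], topface(c,s["tool_pos"],.012,z+.0058)[:2])
cv2.imwrite("pics/w6.png",c["image"])
E
```

```text
[ 0.48190439 -0.22119191  0.08332679]
(array([ 0.47928943, -0.16663806]), np.float64(-86.51302337646484)) (array([ 0.4818849 , -0.22150431]), np.float64(-80.60610961914062))
```

View pics/w6.png

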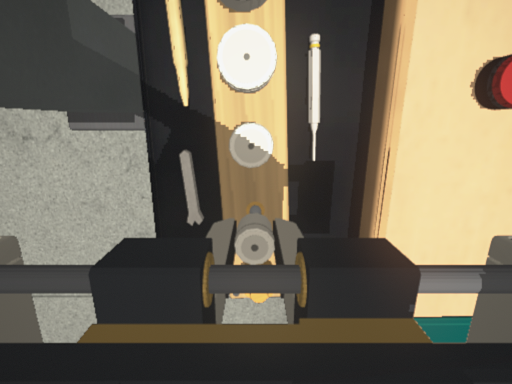

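```bash
python3 - <<'E'
from h import *
c,s=wcam()
for z in (.014,.029): print(ray(c,255,209,z),ray(c,255,215,z))
E
```

```text
[ 0.48285269 -0.22326322  0.014     ] [ 0.4828731  -0.22872789  0.014     ]
[ 0.48278639 -0.21827914  0.029     ] [ 0.4828054  -0.22336904  0.029     ]
```

The dark shape at (255,210) is post 4 itself, at y of about -0.2205, so the die is aligned. I'll lower it.

{"method": "servo_tool", "body": {
  "plan": "0.001 0 0.008 0;0.001 0.0005 0.016 0;0.001 0.0005 0.023 0;0.001 0.0005 0.029 0;0.001 0.0005 0.034 0;0.001 0.0005 0.038 0;0.001 0.0005 0.041 0;0.001 0.0005 0.044 0;0.001 0.0005 0.046 0;0.001 0.0005 0.0473 0;0.001 0.0005 0.048 0;0.001 0.0005 0.0485 0"
}}

```text
t: 25.4
tool_pos: [0.4823, -0.2218, 0.036]
orientation: [-2.222, -2.221, 0.0]
force: [-7.2, 3.3, 13.2]
opening: 0.0237
gripper_force: 15.0
```

Seated. I'll release, lift away and check.

{"method": "servo_tool", "body": {
  "plan": "0 0 -0.001 0;0 0 -0.001 0;0 0 -0.001 0;0 0 -0.001 0;0 0 -0.015 0;0 0 -0.04 0;0 0 -0.08 0;0 0 -0.12 0;0 0 -0.16 0;0.03 0 -0.2 0;0.035 0 -0.2 0;0.035 0 -0.2 0",
  "grip": 0.01
}}

```text
t: 26.4
tool_pos: [0.4842, -0.1859, 0.2388]
orientation: [2.216, 2.219, 0.004]
force: [0.6, -0.3, -0.3]
opening: 0.046
gripper_force: 0.0
```

```bash
python3 - <<'E'
from h import *
c,s=wcam(); print(s["t"],s["tool_pos"],s["force"])
for p,r in (((.476,-.108),.020),((.479,-.165),.016),((.482,-.222),.012)): print(topface(c,p,r,.042)[:2])
a=cv2.resize(c["image"][0:300,180:330],None,fx=1.8,fy=1.8,interpolation=cv2.INTER_CUBIC)
b=cv2.resize(cam("side")["image"][160:235,230:310],None,fx=6,fy=6.0,interpolation=cv2.INTER_CUBIC)
o=np.zeros((540,800,3),np.uint8); o[:540,:270]=a; o[:450,290:770]=b; cv2.imwrite("pics/fin.png",o)
E
```

```text
26.4 [ 0.48417412 -0.18592913  0.23881345] [ 0.58326267 -0.3247283  -0.30371848]
(array([ 0.47644218, -0.109558  ]), np.float64(-102.0678939819336))
(array([ 0.479179  , -0.16614119]), np.float64(-61.88875961303711))
(array([ 0.48216431, -0.22172187]), np.float64(-79.97237396240234))
```

View pics/fin.png

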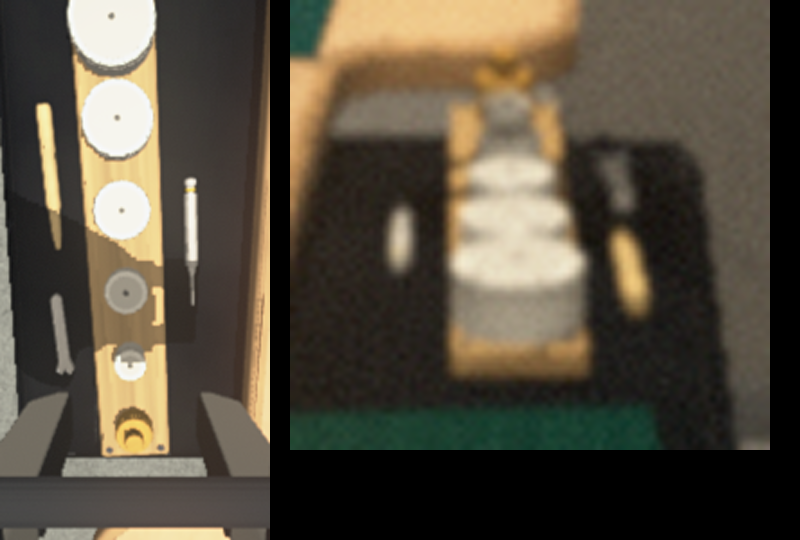

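The picture shows the row 56, 48, 40, 32, 24 and adapter, all upright and home, with the gripper clear.

```bash
python3 -c "
from plant import robot
print(robot.close_job())"
```

```text
the job is handed in; nothing more can be done
None
```

The four dies are on the rack in the order 56, 48, 40, 32, 24, adapter, each lowered fully home and upright, and the job was handed in at about 26 s; no verdict came back.

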